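Dial the combination lock open and present it

ROBOT

A 7-joint arm with a two-finger parallel gripper is mounted at the origin on a cart in front of the work surface, level with it; the furniture and walls round the work are solid. World frame = base frame: x ahead of the robot, y to its left, z up, the work surface at z = 0. Lengths are in mm, angles in rad, forces in N, time in s.
With the tool pointing down it reaches from about 400 to 875 mm from the base axis. Payload 4.4 kg.
Tool frame: the origin (TCP) lies midway between the tips of the shut fingers; the grasp point (between the pads) lies 19 mm behind it; z points along the fingers, y is the line along which they close (so a half turn about z gives the same grasp; the last joint's range is limited). The gripper opens to 85 mm and grips with 20 to 120 N. Pads are 22 mm wide; open, the fingers measure 114 mm over their backs; the gripper's body (76 mm by 85 mm) begins 54 mm behind the grasp point. The pads swing forward as they close: fully open they stand 13 mm farther back than shut.
Start: joints at [1.264, 0.628, 0.038, 1.517, -0.027, 0.996, -0.02], TCP at [155.039, -631.253, 231.313] pointing down, gripper open.
Joint ranges: [-3.06, 3.06], [-0.37, 2.12], [-1.25, 1.32], [0.18, 2.47], [-1.1, 4.24], [0.23, 1.98], [-2.94, 2.94]. Speed limits (rad/s): [2.57, 2.57, 3.14, 3.14, 3.14, 3.14, 3.14].

INTERFACE

Orientations are given as [roll, pitch, yaw] about the fixed x, y, z axes, in that order (R = Rz(yaw) Ry(pitch) Rx(roll)).
In Python, from cell import ctrl gives the robot as it stands.
- The arm moves only by the shell command python3 -m handwheel 'ROWS'. ROWS is JSON, a list of rows, each a list of 3 entries, a list of its own where there are three numbers: the turn, a rotation vector about the tool's x, y, z in degrees, then the shift along the tool's x, y, z in m, then the closure, from 0 (fully open) to 1 (shut). A call has 1 to 5 rows; each row shifts and turns the commanded pose from where the row before left it, along the tool's axes as they then stand; what a row does not reach is not made up. A row lasts 1/12 s, in which the tool goes at most 41.7 mm and 7.16 degrees, less where a joint would pass 70% of its speed; a pose out of reach is approached as far as the arm can. A call is refused whole if a number of a shift passes 0.0417 or a number of a turn 7.16, either way. A call with a gripper value outside its range is refused whole. The fingers move at their own pace and stop on an object; the grip force is fixed at half the most. Time passes only in rows, so rows that do not move let the fingers close. It gives the time, the measured TCP pose, the force, the opening and the grip force at its end, in the units of the state.
- ctrl.read_state(): the state, without advancing time (a new reading comes with each control period).
- ctrl.get_image(name): name is "side" or "top"; returns a dict with "pixels" (480x640x3 uint8, red, green, blue), "fx", "fy", "cx", "cy" (pixels), "pose" (4x4, takes a point from camera to world coordinates). Camera axes: x right, y up, looking along -z (the intrinsics and any distortion apply to the point x, -y, -z); pixel columns grow to the right and rows downward; lengths in mm; the calibration is good to about 2 mm. A picture is of the moment at which its call begins. There is no depth.
- ctrl.finish_job(): hands the job in; it is judged then, once.
The state is a dict: "clock": time; "qpos": joint angles; "qd": joint speeds; "tau": joint torques, N m; "eef_pos": TCP position; "tool_rot": TCP orientation; "force": force on the tool from outside, world axes, zero at the start; "torque": the same for the moment, N m; "width": finger opening in mm; "gripper_force": force on a finger pad.
Only numpy, scipy, OpenCV 4.12 (cv2) and the standard library are available. Lean on these libraries where they do the work, as an engineer would, in place of code of your own. Each camera call takes 0.05 s, during which the arm holds its last target. There are 200 camera calls.

TASK

The combination lock stands locked in its holder on the bench. Turn its dial until the pointer clicks home at the long broad mark of the scale, then take the shackle bar and, while the lock still stands in the holder, pull the shackle fully open. Then lift the open lock out of the holder by its shackle and finish while still holding it up, upright and still, with its underside at least 12 cm above the bench, and leave the other things on the bench alone.

Things in the scene. Friction and masses are not known exactly. Their poses are not given: they have to be found in the camera images.
- lock: Loose combination lock, a grey aluminium block 146 x 64 x 36 mm (x, y, z), about 0.5 kg, balanced so that its centre of mass lies within 20 mm of the shackle. Origin: on its underside, below the middle of the shackle; z up. The block reaches from x = -114 to x = +32 mm and y = -32 to +32 mm. The dial's axis is at x = -80, y = 0; the shackle's two legs come out of the top at x = 0, y = +-20.5 mm. It can be pushed 1.5 mm each way in the holder, which keeps it from turning.
- holder: Dark steel tray 170 x 96 mm fixed to the bench, its floor 6 mm above the bench, with corner guides 12 mm higher than its floor. Its origin lies on the bench below the origin of the lock standing in it; same axes.
- dial (a joint): Dial angle in rad, positive counter-clockwise from above. 0: pointer at the long mark, the only place that frees the shackle (+-0.12). Starts in a notch at about 0.39, 0.79 or 1.18 (rarely between), so turn clockwise. Notches click every 0.393 rad, one at 0; a sprung ball draws the released dial into the nearest; 0.1 N m moves it on. It turns on past 0; it may be turned back.
- dial_grip (a point): On the dial's axis at gripping height, 62 mm above the bench. The dial is a black round skirt of 51 mm diameter, its top 49 mm above the bench, with an upright bar grip on it 12 mm thick, 42 mm long, top 72 mm above the bench. The long side of the bar runs along this frame's x axis (which turns with the dial); pinch it across, along this y axis.
- dial_pointer (a point): The pointer: white ridge on the skirt at one end of the bar (towards the -x of dial_grip), 23.5 mm from the dial's axis, 49 mm above the bench. A white line runs on the top of the bar from the axis towards the same end.
- dial_mark (a point): The long broad white mark of the scale, on the lock's top, 30 mm from the dial's axis on the side away from the shackle. The 15 other ticks are short and thin.
- shackle (a joint): How far the shackle is pulled out, in m: 0 closed, 0.022 fully open (stop). It slides straight up out of the lock with about 2.5 N and stays where it is left; it is blocked (the whole lock would lift) unless the dial is at the mark.
- shackle_bar (a point): Middle of the shackle's flat-sided top bar, steel, 9 mm thick (x of the lock), 50 mm long (y), 16 mm high; while closed its top is 93 mm, its underside 77 mm and this point 85 mm above the bench, 43 mm above the lock's top. Pinch it across its thickness, along the lock's x. The opening below it is 30 mm wide and 35 mm high.
- weight_200: bystander: small brass-coloured check weight with a knob, 28 mm diameter, 40 mm high; origin at its underside
- tally_counter: bystander: hand tally counter lying flat, 63 x 47 x 22 mm; origin at its underside
- tape_roll: bystander: roll of brown tape lying flat, 106 mm diameter, 25 mm high; origin at its underside
- label_roll: bystander: roll of white labels, 74 mm diameter, 40 mm high; origin at its underside
Things that resemble listed ones, but are neither listed nor needed, are in the scene too. Leave any purple look-alike of the lock alone.

How it is judged (in metres and radians):
On the way, in this order (a step that is already met when the one before it is completed fails the run):
1. the dial has clicked home at the mark, the shackle still shut, the lock in its holder (value of joint dial between -0.12 and 0.12 rad and value of joint shackle below 0.005 m and z of lock in the frame of holder below 0.012 m), for 0.2 s.
2. the shackle is pulled fully open while the lock still stands in its holder (value of joint shackle above 0.018 m and z of lock in the frame of holder below 0.014 m), for 0.02 s.
At the end, for the whole second after the job is handed in: The lock hangs from the fingers by its shackle bar (grasp point within 50 mm of the bar, fingers pressing it with more than 2 N), shackle out by more than 18 mm of 22, underside more than 110 mm above the bench, tilted less than 0.35 rad, slower than 0.03 m/s, not touching the holder (value of joint shackle above 0.018 m and height (world z) of lock above 0.11 m and angle between lock's own z axis and vertical below 0.35 rad and linear speed of lock below 0.03 m/s and contact force between the fingers and lock above 2 N and distance between the grasp point and shackle_bar below 0.05 m and contact force between lock and holder below 0.2 N); the arm keeps its last pose, push and grip.
It fails at once if the lock is lifted out of its holder with the shackle shut (z of lock in the frame of holder above 0.03 m and value of joint shackle below 0.012 m).
It fails at once if a bystander is moved more than 30 mm (distance of any of weight_200, tally_counter, tape_roll, label_roll from where it was at the start of the episode above 0.03 m).
It also fails if it takes over 56 s, if anything falls off the work surface, if the arm or the gripper's body presses on something with over 40 N, if the wrist force passes 120 N, or if a joint passes its speed limit or range.

## Working session

There is one attempt and no reset: what is moved stays moved. The work goes in short steps, Python scripts to look and compute and a shell command to move; the robot and the scene stay as the last step left them, time stands still between calls to the robot, and variables do not carry over. Pictures are saved under pics/ and viewed, at most 10 in all, crops included, and the job is handed in when it is done.

```bash
mkdir -p pics; ls; python3 - <<'E'
from cell import ctrl
import cv2,json
for n in("top","side"):
    im=ctrl.get_image(n); cv2.imwrite(f"pics/{n}0.png",im["pixels"][:,:,::-1]); print(n,im["fx"],im["fy"],im["cx"],im["cy"],im["pose"],[k for k in im])
s=ctrl.read_state();print(s)
E
```

```text
pics
top 459.8029639847287 459.8029639847287 323.2224669794831 244.06240048086346 [[ 2.81516388e-02  9.86899573e-01 -1.58860688e-01  3.84155410e+02]
 [-9.99579605e-01  2.88958061e-02  2.37601078e-03 -6.35620903e+01]
 [ 6.93529166e-03  1.58727015e-01  9.87298150e-01  9.08116809e+02]
 [ 0.00000000e+00  0.00000000e+00  0.00000000e+00  1.00000000e+00]] ['pixels', 'fx', 'fy', 'cx', 'cy', 'pose']
side 464.02410808849044 464.02410808849044 326.27820669776696 241.45854643008408 [[-9.91242300e-01  7.38452794e-02 -1.09478659e-01  4.19999286e+02]
 [-1.30655598e-01 -6.68825228e-01  7.31848296e-01  6.28953008e+02]
 [-1.91785471e-02  7.39742988e-01  6.72616157e-01  7.04547816e+02]
 [ 0.00000000e+00  0.00000000e+00  0.00000000e+00  1.00000000e+00]] ['pixels', 'fx', 'fy', 'cx', 'cy', 'pose']
{'clock': 0.1, 'qpos': array([ 1.26423348,  0.62928531,  0.03847198,  1.51824181, -0.02703549,
        0.99632568, -0.02000701]), 'qd': array([ 0.00047011, -0.00116261,  0.00093641, -0.00242364, -0.00038564,
        0.00058234,  0.00015097]), 'tau': array([ 2.19518464e-03, -5.64531970e+01,  1.23010777e+00, -1.93977159e+01,
        1.12490388e-02,  5.36061954e-03, -2.42698866e-05]), 'eef_pos': array([ 154.87983203, -630.70370801,  230.4693993 ]), 'tool_rot': array([-3.13985101e+00,  5.21729456e-06,  2.40715099e-01]), 'force': array([0.01415155, 0.46273262, 0.13533956]), 'torque': array([ 0.04311823, -0.01268881, -0.00927408]), 'gripper_force': 0.0, 'width': 85.48818825724442}
```

View pics/top0.png

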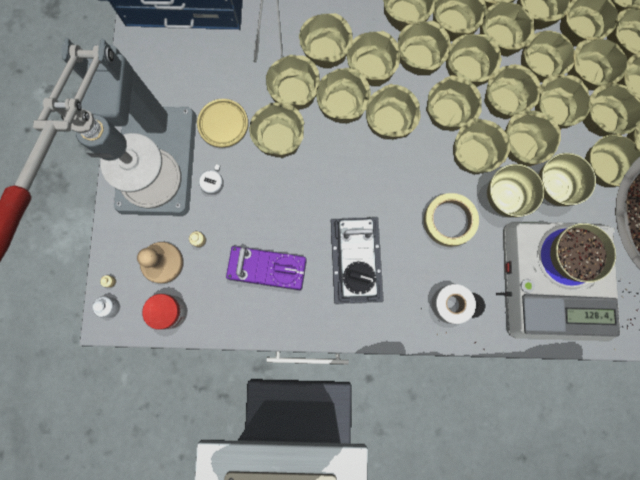

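View pics/side0.png

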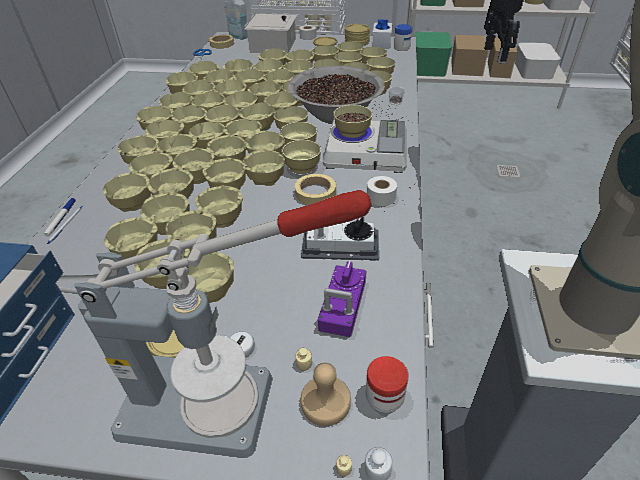

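The top view shows two candidates: a grey lock in a dark tray at (357,258), and a purple lock at (266,268). The grey one fits because it stands in the holder, with its shackle near (355,230) and dial near (359,277). I'll confirm with one enlarged crop.

```bash
cat > h.py <<'E'
from cell import ctrl
import cv2,numpy as np
def grab(n): return ctrl.get_image(n)
def ray(im,u,v,z):
    d=np.array([(u-im["cx"])/im["fx"],-(v-im["cy"])/im["fy"],-1.]); P=np.array(im["pose"]); d=P[:3,:3]@d; o=P[:3,3]
    return o+d*(z-o[2])/d[2]
def proj(im,p):
    P=np.array(im["pose"]); c=P[:3,:3].T@(np.array(p)-P[:3,3]); return im["cx"]+im["fx"]*c[0]/-c[2], im["cy"]-im["fy"]*c[1]/-c[2]
def crop(im,u0,v0,u1,v1,s): return cv2.resize(im["pixels"][v0:v1,u0:u1,::-1],None,fx=s,fy=s,interpolation=cv2.INTER_CUBIC)
E
python3 - <<'E'
from h import *
a=grab("top");b=grab("side")
A=crop(a,320,205,395,310,5.6);B=crop(b,295,190,385,265,4.2)
B=cv2.copyMakeBorder(B,0,A.shape[0]-B.shape[0],0,0,cv2.BORDER_CONSTANT)
cv2.imwrite("pics/c1.png",np.hstack([A,B])); print(A.shape,B.shape)
E
```

```text
(588, 420, 3) (588, 378, 3)
```

View pics/c1.png

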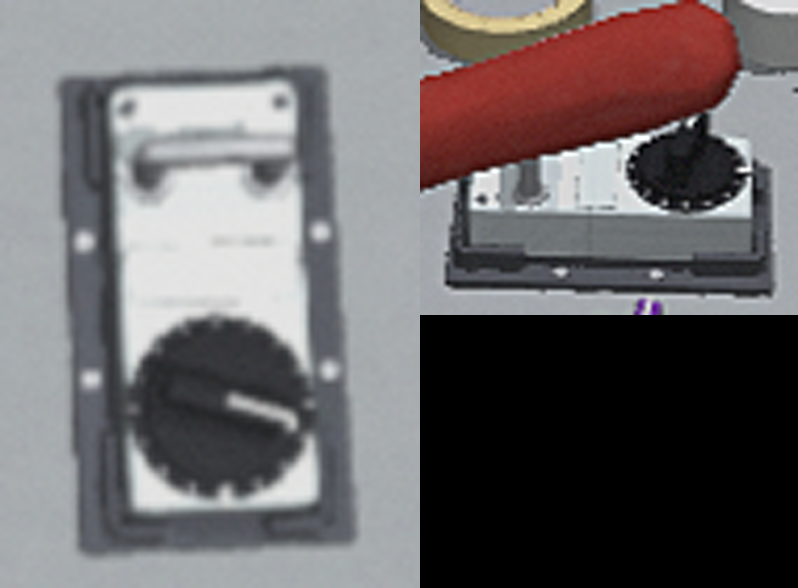

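The crop confirms the grey lock in the dark holder. The dial's white pointer line runs from (230,400) to (293,422) in the crop, and the long mark is at (226,490), so the dial reads about +1.18.

```bash
python3 - <<'E'
from h import *
a=grab("top")
f=lambda c,z:ray(a,320+(c[0]+.5)/5.6-.5,205+(c[1]+.5)/5.6-.5,z)
tl,tr,bl,br=[f(c,42) for c in[(111,85),(295,80),(131,515),(322,508)]]
sc=[f(c,6) for c in[(84,241),(319,232),(91,379),(329,371)]]
x=(tl+tr-bl-br)/2; y=(tl+bl-tr-br)/2
print("len",np.linalg.norm(x),np.linalg.norm(y)); yaw=np.arctan2(x[1],x[0]); yy=np.arctan2(-y[0],y[1]); print("yaw",yaw,yy, np.mean([tl,tr,bl,br],0))
hl=[f(c,6) for c in[(60,80),(328,68),(80,555),(356,543)]]; X=(hl[0]+hl[1]-hl[2]-hl[3])/2;Y=(hl[0]+hl[2]-hl[1]-hl[3])/2
print("holder",np.linalg.norm(X),np.linalg.norm(Y),np.arctan2(X[1],X[0]),np.arctan2(-Y[0],Y[1]),np.mean(hl,0))
yaw=(yaw+yy)/2
c=np.mean([tl,tr,bl,br],0)[:2]; u=np.array([np.cos(yaw),np.sin(yaw)])
print("origin",c+41*u,"dial",c-39*u,"ring",f((222,407),43))
p0,p1=f((230,400),72),f((275,412),72); d=p1-p0; print("line ang",np.degrees(np.arctan2(d[1],d[0])-yaw-np.pi)%360)
P=f((293,424),49)[:2]-(c-39*u); print("ptr",np.hypot(*P),np.degrees(np.arctan2(P[1],P[0])-yaw-np.pi)%360)
E
```

```text
len 146.87118058139626 63.70276129186935
yaw 0.07052617445033538 0.061158740563484 [ 500.33515846 -132.25489858   42.        ]
holder 169.05280387296958 96.22579047816002 0.06687798204253674 0.07341727407502038 [ 500.14227872 -132.11353957    6.        ]
origin [ 541.24631837 -129.55730792] dial [ 461.4196649  -134.82089945] ring [ 461.97706186 -135.27424654   43.        ]
line ang 72.87823248202233
ptr 24.277280774902472 74.38064715969597
```

```bash
cat > st.py <<'E'
from h import *
s=ctrl.read_state(); print(s["clock"],s["eef_pos"].round(1),np.degrees(s["tool_rot"]).round(1),s["force"].round(1),s["torque"].round(2),round(s["width"],1),round(s["gripper_force"],1),s["qpos"].round(2))
import sys
if len(sys.argv)>1:
    t=np.array([float(v) for v in sys.argv[1:4]]); y=s["tool_rot"][2]; from scipy.spatial.transform import Rotation as R
    print("tool shift",(R.from_euler("xyz",s["tool_rot"]).as_matrix().T@(t-s["eef_pos"])).round(1))
E
for i in 1 2 3; do python3 -m handwheel '[[[0,0,0],[0.0277,-0.0272,0.003],0.4],[[0,0,0],[0.0277,-0.0272,0.003],0.4],[[0,0,0],[0.0277,-0.0272,0.003],0.4],[[0,0,0],[0.0277,-0.0272,0.003],0.4],[[0,0,0],[0.0277,-0.0272,0.003],0.4]]'; done
for i in 1 2; do python3 -m handwheel '[[[0,0,-6],[0,0,0],0.4],[[0,0,-6],[0,0,0],0.4],[[0,0,-6],[0,0,0],0.4],[[0,0,-6],[0,0,0],0.4],[[0,0,-6],[0,0,0],0.4]]'; done
python3 st.py 461.4 -134.9 90
```

```text
clock: 0.67
eef_pos: [257.7, -464.5, 216.2]
tool_rot: [3.142, -0.0, 0.24]
force: [0.9, 0.7, -0.1]
width: 51.2
gripper_force: 0.0
clock: 1.08
eef_pos: [359.9, -299.5, 201.4]
tool_rot: [3.141, -0.0, 0.24]
force: [0.4, -0.5, -0.6]
width: 51.1
gripper_force: 0.0
clock: 1.5
eef_pos: [462.0, -134.2, 186.3]
tool_rot: [3.141, -0.0, 0.241]
force: [0.7, 0.3, -0.3]
width: 51.6
gripper_force: 0.0
clock: 1.92
eef_pos: [461.4, -135.8, 186.3]
tool_rot: [3.141, 0.0, 0.77]
force: [0.4, 0.2, -0.0]
width: 51.2
gripper_force: 0.0
clock: 2.33
eef_pos: [461.3, -136.0, 186.4]
tool_rot: [3.141, 0.0, 1.293]
force: [-0.4, -0.1, -0.6]
width: 51.2
gripper_force: 0.0
2.3333 [ 461.3 -136.   186.4] [180.    0.   74.1] [-0.4 -0.1 -0.6] [-0.    0.03 -0.01] 51.2 0.0 [ 0.43  0.47 -0.28  2.02  0.2   0.68 -0.26]
tool shift [ 1.1 -0.3 96.4]
```

```bash
python3 -m handwheel '[[[0,0,0],[0,0,0.021],0.4],[[0,0,0],[0,0,0.021],0.4],[[0,0,0],[0,0,0.021],0.4],[[0,0,0],[0,0,0.021],0.4],[[0,0,0],[0.001,0,0.021],0.4]]'
python3 st.py 461.4 -134.9 53
python3 - <<'E'
from h import *
a=grab("top");b=grab("side")
A=crop(a,320,205,395,310,5.6);B=crop(b,295,190,385,265,4.2)
B=cv2.copyMakeBorder(B,0,A.shape[0]-B.shape[0],0,0,cv2.BORDER_CONSTANT)
cv2.imwrite("pics/c2.png",np.hstack([A,B]))
E
```

```text
clock: 2.75
eef_pos: [461.7, -135.3, 80.5]
tool_rot: [3.141, 0.0, 1.287]
force: [0.2, -0.0, -0.4]
width: 51.1
gripper_force: 0.0
2.75 [ 461.7 -135.3   80.5] [180.    0.   73.8] [ 0.2 -0.  -0.4] [ 0.02 -0.03 -0.  ] 51.1 0.0 [ 0.36  0.65 -0.19  2.11  0.29  0.41 -0.35]
tool shift [ 0.3 -0.4 27.5]
```

View pics/c2.png

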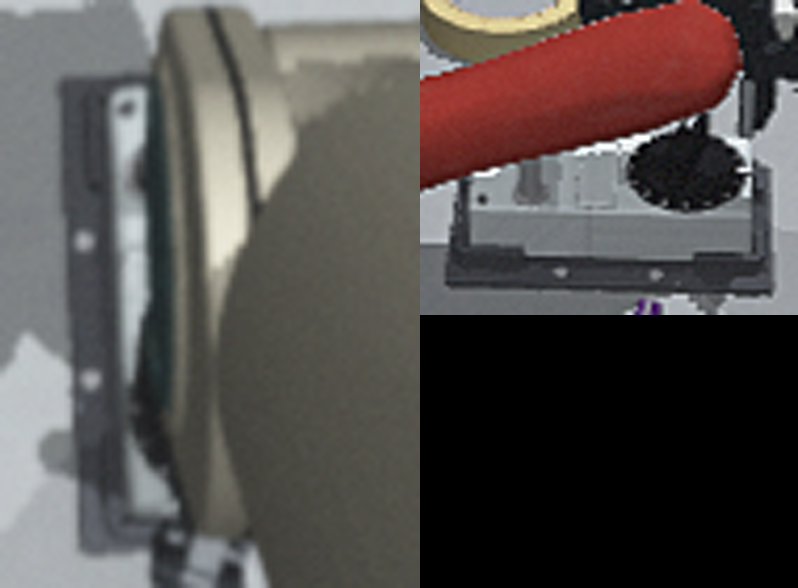

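The top view is blocked by the arm. In the side crop the finger sits at (745,100), beside the dial bar at (690,130), and nothing is touching. I'll descend and close.

```bash
python3 -m handwheel '[[[0,0,0],[0,0,0.009],0.4],[[0,0,0],[0,0,0.009],0.4],[[0,0,0],[0,0,0.009],0.4],[[0,0,0],[0,0,0],0.5],[[0,0,0],[0,0,0],0.7]]'
python3 -m handwheel '[[[0,0,0],[0,0,0],0.8],[[0,0,0],[0,0,0],1],[[0,0,0],[0,0,0],1],[[0,0,0],[0,0,0],1],[[0,0,0],[0,0,0],1]]'
python3 st.py 461.4 -134.9 53
```

```text
clock: 3.27
eef_pos: [461.4, -135.0, 54.2]
tool_rot: [-3.141, 0.0, 1.288]
force: [-0.2, -0.1, -0.3]
width: 31.9
gripper_force: 0.0
clock: 3.68
eef_pos: [462.2, -135.4, 55.0]
tool_rot: [3.14, 0.0, 1.287]
force: [0.2, -1.3, 5.6]
width: 10.7
gripper_force: 60.8
3.6833 [ 462.2 -135.4   55. ] [179.9   0.   73.8] [ 0.2 -1.3  5.6] [-0.14 -0.01 -0.23] 10.7 60.8 [ 0.34  0.7  -0.16  2.12  0.31  0.35 -0.37]
tool shift [ 0.2 -0.9  1.9]
```

```bash
python3 -m handwheel '[[[0,0,4],[0,0,-0.001],1],[[0,0,4],[0,0,0],1],[[0,0,4],[0,0,0],1],[[0,0,4],[0,0,0],1],[[0,0,4],[0,0,0],1]]'
python3 st.py
python3 -m handwheel '[[[0,0,4],[0,0,0],1],[[0,0,4],[0,0,0],1],[[0,0,4],[0,0,0],1],[[0,0,4],[0,0,0],1],[[0,0,4],[0,0,0],1]]'
python3 -m handwheel '[[[0,0,4],[0,0,0],1],[[0,0,4],[0,0,0],1],[[0,0,4],[0,0,0],1],[[0,0,4],[0,0,0],1],[[0,0,4],[0,0,0],1]]'
python3 -m handwheel '[[[0,0,4],[0,0,0],1],[[0,0,4],[0,0,0],1],[[0,0,2],[0,0,0],1],[[0,0,0],[0,0,0],1],[[0,0,0],[0,0,0],1]]'
python3 st.py 461.4 -134.9 53
```

```text
clock: 4.1
eef_pos: [462.2, -135.1, 55.3]
tool_rot: [3.14, -0.001, 0.936]
force: [1.3, -0.8, -2.5]
width: 10.5
gripper_force: 59.7
4.1 [ 462.2 -135.1   55.3] [179.9  -0.   53.6] [ 1.3 -0.8 -2.5] [-0.2  -0.29 -0.03] 10.5 59.7 [ 0.29  0.69 -0.09  2.12  0.17  0.34 -0.58]
clock: 4.52
eef_pos: [462.1, -134.9, 55.2]
tool_rot: [3.141, -0.001, 0.587]
force: [1.6, -0.5, -2.2]
width: 10.2
gripper_force: 59.6
clock: 4.93
eef_pos: [462.0, -134.8, 55.2]
tool_rot: [3.141, -0.001, 0.238]
force: [2.8, -0.6, -2.8]
width: 10.6
gripper_force: 59.5
clock: 5.35
eef_pos: [462.0, -134.7, 55.2]
tool_rot: [-3.142, -0.001, 0.068]
force: [4.0, 0.4, -3.6]
width: 10.6
gripper_force: 59.5
5.35 [ 462.  -134.7   55.2] [-180.    -0.     3.9] [ 4.   0.4 -3.6] [ 0.22 -0.48 -0.07] 10.6 59.5 [ 0.16  0.7   0.1   2.12 -0.2   0.33 -1.08]
tool shift [-0.6  0.2  2.2]
```

```bash
python3 -m handwheel '[[[0,0,0],[0,0,0],0.7],[[0,0,0],[0,0,0],0.5],[[0,0,0],[0,0,0],0.5],[[0,0,0],[0,0,-0.015],0.5],[[0,0,0],[0,0,-0.025],0.5]]'
python3 -m handwheel '[[[0,0,0],[0,0,-0.04],0.5],[[0,0,-6],[0.016,0,-0.015],0.5],[[0,0,-6],[0,0,0],0.5],[[0,0,-6],[0,0,0],0.5],[[0,0,-6],[0,0,0],0.5]]'
for i in 1 2; do python3 -m handwheel '[[[0,0,-6],[0,0,0],0.5],[[0,0,-6],[0,0,0],0.5],[[0,0,-6],[0,0,0],0.5],[[0,0,-6],[0,0,0],0.5],[[0,0,-6],[0,0,0],0.5]]'; done
python3 st.py 541 -129.5 110
python3 - <<'E'
from h import *
a=grab("top");b=grab("side")
A=crop(a,320,205,395,310,5.6);B=crop(b,295,190,385,265,4.2)
B=cv2.copyMakeBorder(B,0,A.shape[0]-B.shape[0],0,0,cv2.BORDER_CONSTANT)
cv2.imwrite("pics/c3.png",np.hstack([A,B]))
E
```

```text
clock: 5.77
eef_pos: [459.4, -134.6, 94.1]
tool_rot: [-3.14, 0.005, 0.066]
force: [-0.3, 0.2, 0.9]
width: 42.8
gripper_force: 0.0
clock: 6.18
eef_pos: [477.4, -134.0, 150.9]
tool_rot: [3.141, -0.0, 0.491]
force: [-0.3, 0.3, 0.4]
width: 42.6
gripper_force: 0.0
clock: 6.6
eef_pos: [476.9, -134.1, 150.4]
tool_rot: [-3.141, 0.001, 1.014]
force: [0.2, -0.3, 0.0]
width: 43.1
gripper_force: 0.0
clock: 7.02
eef_pos: [476.9, -134.2, 150.3]
tool_rot: [-3.141, 0.0, 1.538]
force: [-0.3, -0.5, -1.0]
width: 42.9
gripper_force: 0.0
7.0167 [ 476.9 -134.2  150.3] [-180.     0.    88.1] [-0.3 -0.5 -1. ] [0.01 0.01 0.02] 42.9 0.0 [ 0.4   0.54 -0.26  2.02  0.23  0.61 -0.05]
tool shift [ 6.9 64.  40.3]
```

View pics/c3.png

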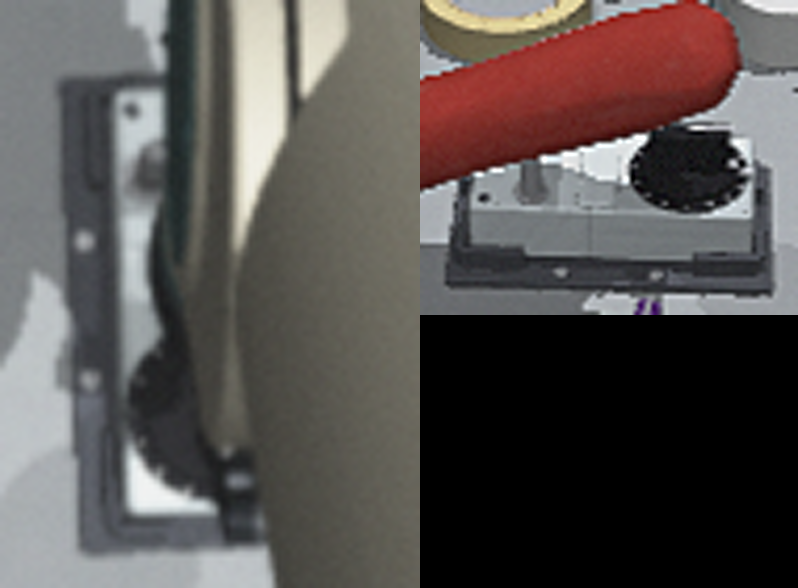

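The bar now lies along the lock. The pointer is at about (732,163) in the side crop, beside the mark at about (742,172). I'll check that against the projection.

```bash
python3 - <<'E'
from h import *
b=grab("side"); yaw=.068; D=np.array([461.6,-134.9]); 
cr=lambda p:((p[0]-295+.5)*4.2-.5+420,(p[1]-190+.5)*4.2-.5)
w=lambda r,a,z:[*(D+r*np.array([np.cos(yaw+np.pi+a),np.sin(yaw+np.pi+a)])),z]
print("mark",np.round(cr(proj(b,w(30,0,42)))))
for a in(-.39,-.2,0,.2,.39): print(a,np.round(cr(proj(b,w(23.5,a,49)))), np.round(cr(proj(b,w(20,a,72)))),np.round(cr(proj(b,w(-20,a,72)))))
E
```

```text
mark [749. 173.]
-0.39 [733. 174.] [729. 138.] [656. 117.]
-0.2 [736. 169.] [731. 133.] [654. 121.]
0 [737. 163.] [732. 128.] [653. 126.]
0.2 [736. 157.] [731. 123.] [653. 131.]
0.39 [733. 151.] [729. 118.] [655. 136.]
```

The pointer matches 0 rad, so the dial is home. Next is the shackle.

```bash
python3 -m handwheel '[[[0,0,-5.8],[0,0,0],0.5],[[0,0,0],[0,0.032,0],0.5],[[0,0,0],[0,0.032,0],0.5],[[0,0,0],[0,0,0.02],0.5],[[0,0,0],[0,0,0.02],0.5]]'
python3 st.py 541 -129.5 68
```

```text
clock: 7.58
eef_pos: [544.4, -129.7, 110.8]
tool_rot: [3.137, 0.001, 1.631]
force: [-1.3, -0.7, 0.2]
width: 42.4
gripper_force: 0.0
7.5833 [ 544.4 -129.7  110.8] [1.797e+02 1.000e-01 9.350e+01] [-1.3 -0.7  0.2] [0.05 0.08 0.03] 42.4 0.0 [ 0.35  0.67 -0.26  1.88  0.28  0.62 -0.02]
tool shift [ 0.5 -3.6 42.8]
```

```bash
python3 - <<'E'
from h import *
a=grab("top")
print(ray(a,320+218/5.6-.4,205+148/5.6-.4,91))
E
python3 -m handwheel '[[[0,0,0],[0,-0.002,0],0.5],[[0,0,0],[0,0,0.01],0.5]]'
python3 st.py 541 -129.5 67
```

```text
[ 541.37658124 -128.70568635   91.        ]
clock: 7.8
eef_pos: [539.9, -130.3, 101.6]
tool_rot: [3.14, 0.001, 1.632]
force: [-0.1, 0.0, 0.3]
width: 42.9
gripper_force: 0.0
7.8 [ 539.9 -130.3  101.6] [1.799e+02 1.000e-01 9.350e+01] [-0.1  0.   0.3] [-0.02 -0.03 -0.01] 42.9 0.0 [ 0.35  0.68 -0.25  1.9   0.29  0.6  -0.03]
tool shift [ 0.8  1.1 34.7]
```

```bash
python3 -m handwheel '[[[0,0,0],[0.001,0.001,0.011],0.5],[[0,0,0],[0,0,0.011],0.5],[[0,0,0],[0,0,0.011],0.5],[[0,0,0],[0,0,0],0.6],[[0,0,0],[0,0,0],0.7]]'
python3 -m handwheel '[[[0,0,0],[0,0,0],0.8],[[0,0,0],[0,0,0],0.9],[[0,0,0],[0,0,0],1],[[0,0,0],[0,0,0],1],[[0,0,0],[0,0,0],1]]'
python3 st.py 541 -129.5 67
```

```text
clock: 8.22
eef_pos: [539.7, -128.9, 66.5]
tool_rot: [-3.14, -0.0, 1.633]
force: [-0.6, -0.5, 1.1]
width: 26.1
gripper_force: 0.0
clock: 8.63
eef_pos: [542.0, -128.5, 68.1]
tool_rot: [3.138, -0.0, 1.634]
force: [3.5, 2.3, 1.7]
width: 7.6
gripper_force: 59.3
8.6333 [ 542.  -128.5   68.1] [179.8  -0.   93.6] [3.5 2.3 1.7] [ 0.38 -0.78 -0.11] 7.6 59.3 [ 0.33  0.74 -0.23  1.91  0.31  0.53 -0.05]
tool shift [-0.9 -1.1  1.1]
```

Gripped, with a width of 7.6 mm on the 9 mm bar. I'll pull up slowly and watch the force.

```bash
for i in 1 2; do python3 -m handwheel '[[[0,0,0],[0,0,-0.002],1],[[0,0,0],[0,0,-0.002],1],[[0,0,0],[0,0,-0.002],1],[[0,0,0],[0,0,-0.002],1],[[0,0,0],[0,0,-0.002],1]]'; done
python3 st.py
```

```text
clock: 9.05
eef_pos: [541.6, -128.6, 77.8]
tool_rot: [3.139, -0.0, 1.634]
force: [4.8, 1.8, -1.0]
width: 8.1
gripper_force: 58.9
clock: 9.47
eef_pos: [541.4, -128.6, 87.7]
tool_rot: [3.139, -0.0, 1.634]
force: [4.6, 1.3, -2.0]
width: 8.0
gripper_force: 58.9
9.4667 [ 541.4 -128.6   87.7] [179.9  -0.   93.6] [ 4.6  1.3 -2. ] [ 0.39 -1.15 -0.  ] 8.0 58.9 [ 0.34  0.71 -0.25  1.9   0.3   0.57 -0.03]
```

```bash
python3 -m handwheel '[[[0,0,0],[0,0,-0.001],1],[[0,0,0],[0,0,-0.001],1],[[0,0,0],[0,0,0],1],[[0,0,0],[0,0,0],1],[[0,0,0],[0,0,0],1]]'
python3 -m handwheel '[[[0,0,0],[0,0,-0.001],1],[[0,0,0],[0,0,-0.001],1],[[0,0,0],[0,0,-0.001],1],[[0,0,0],[0,0,-0.001],1],[[0,0,0],[0,0,0],1]]'
python3 -m handwheel '[[[0,0,0],[0,0,-0.003],1],[[0,0,0],[0,0,-0.003],1],[[0,0,0],[0,0,-0.003],1],[[0,0,0],[0,0,-0.003],1],[[0,0,0],[0,0,0],1]]'
python3 - <<'E'
from h import *
b=grab("side"); cv2.imwrite("pics/c4.png",crop(b,270,150,400,265,5))
E
```

```text
clock: 9.88
eef_pos: [541.5, -128.7, 89.7]
tool_rot: [3.139, -0.0, 1.634]
force: [5.0, 1.6, -1.5]
width: 7.8
gripper_force: 59.1
clock: 10.3
eef_pos: [539.9, -129.1, 93.1]
tool_rot: [-3.141, -0.0, 1.633]
force: [3.2, 1.1, -6.8]
width: 7.9
gripper_force: 58.9
clock: 10.72
eef_pos: [538.6, -129.5, 105.7]
tool_rot: [-3.138, 0.0, 1.633]
force: [-0.3, 0.2, -5.1]
width: 8.1
gripper_force: 58.8
```

View pics/c4.png

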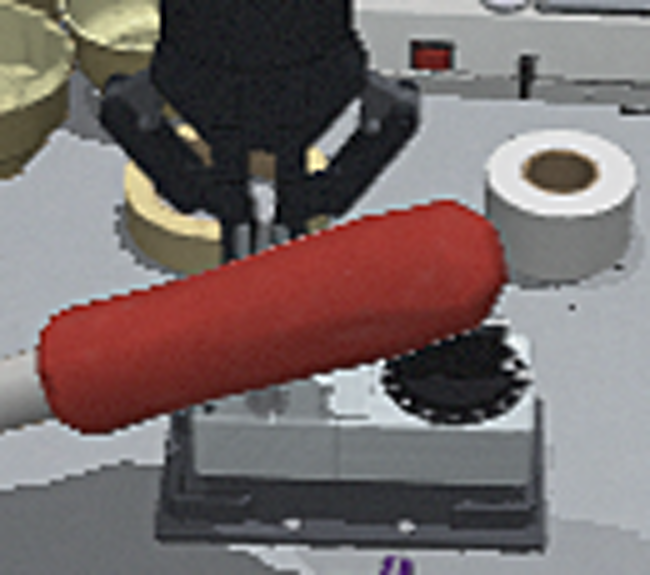

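The lock now hangs level from the shackle. The force matches its weight (5 N), and it only rose once the shackle had reached its stop at 22 mm. I'll lift.

```bash
for i in 1 2 3 4; do python3 -m handwheel '[[[0,0,0],[0,0,-0.006],1],[[0,0,0],[0,0,-0.007],1],[[0,0,0],[0,0,-0.007],1],[[0,0,0],[0,0,-0.007],1],[[0,0,0],[0,0,-0.006],1]]'; done
for i in 1 2; do python3 -m handwheel '[[[0,0,0],[0,0,0],1],[[0,0,0],[0,0,0],1],[[0,0,0],[0,0,0],1],[[0,0,0],[0,0,0],1],[[0,0,0],[0,0,0],1]]'; done
python3 - <<'E'
from h import *
b=grab("side"); cv2.imwrite("pics/c5.png",crop(b,250,60,420,265,2.9))
E
python3 st.py
```

```text
clock: 11.18
eef_pos: [540.5, -129.1, 139.4]
tool_rot: [3.141, 0.0, 1.633]
force: [-0.8, 0.9, -5.2]
width: 7.9
gripper_force: 58.8
clock: 11.6
eef_pos: [540.4, -129.0, 172.2]
tool_rot: [3.141, 0.0, 1.634]
force: [-0.0, 0.8, -5.6]
width: 7.9
gripper_force: 58.8
clock: 12.02
eef_pos: [540.4, -129.0, 205.2]
tool_rot: [3.141, 0.0, 1.634]
force: [0.1, -0.7, -5.2]
width: 7.7
gripper_force: 58.8
clock: 12.43
eef_pos: [540.4, -129.0, 238.2]
tool_rot: [3.141, 0.0, 1.634]
force: [-1.2, 0.1, -5.0]
width: 7.7
gripper_force: 58.8
clock: 12.85
eef_pos: [540.0, -129.0, 236.9]
tool_rot: [-3.141, -0.0, 1.634]
force: [0.2, 0.1, -5.8]
width: 7.5
gripper_force: 58.8
clock: 13.27
eef_pos: [540.3, -129.0, 237.3]
tool_rot: [-3.142, -0.0, 1.633]
force: [0.4, -0.5, -5.1]
width: 8.0
gripper_force: 58.8
13.3167 [ 540.3 -128.9  237.3] [180.   -0.   93.6] [-0.2 -0.7 -5.8] [-0.02 -0.1   0.04] 7.6 58.8 [ 0.4   0.5  -0.33  1.77  0.2   0.9   0.05]
```

View pics/c5.png

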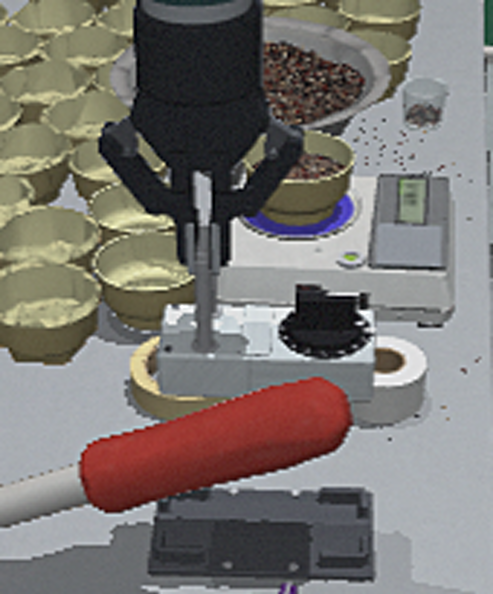

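The lock hangs level from the open shackle, with the empty holder below at (262,535) and the underside about 150 mm up.

```bash
python3 -c "
from cell import ctrl
print(ctrl.finish_job())"
```

```text
the job is handed in; nothing more can be done
None
```

The job is handed in: I turned the dial to the mark, pulled the shackle fully open in the holder, and finished with the lock held still and level by its shackle, its underside about 150 mm up. The judge's result was not shown.

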